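Pack the loose board in the test fixture and hold it down on its pins

ROBOT

A 6-joint arm with a two-finger parallel gripper is mounted at the origin on the work surface. World frame = base frame: x ahead of the robot, y to its left, z up, the work surface at z = 0. Lengths are in mm, angles in rad, forces in N, time in s.
With the tool pointing down it reaches from about 350 to 775 mm from the base axis. Payload 7.3 kg.
Tool frame: the origin (TCP) lies at the very end of the fingers, on their centre line; the grasp point (between the pads) lies behind it (bot.grip_point_offset is the z of the grasp point in the tool frame, in mm); z points along the fingers, y is the line along which they close (so a half turn about z gives the same grasp; the last joint's range is limited). The gripper opens to 92 mm and grips with 3 to 60 N. Pads are 19 mm wide; open, the fingers measure 130 mm over their backs; the gripper's body (75 mm by 190 mm) begins 47 mm behind the grasp point.
Start: joints at [-1.359, 0.342, 1.524, -0, 1.275, -0.146], TCP at [183.886, -491.767, 188.641] pointing down, gripper open.
Joint ranges: [-2.53, 2.53], [-0.77, 2.02], [0.04, 2.7], [-1, 4.14], [0.28, 2.66], [-3.11, 3.11]. Speed limits (rad/s): [2.57, 2.57, 3.14, 3.14, 3.14, 3.14].

INTERFACE

Orientations are given as [roll, pitch, yaw] about the fixed x, y, z axes, in that order (R = Rz(yaw) Ry(pitch) Rx(roll)).
In Python, from plant import bot gives the robot as it stands. The module is installed in compiled form; this text tells all that it offers.
- The arm moves only by the shell command python3 -m crank 'ROWS'. ROWS is JSON, a list that holds one entry, the list of rows, each a list of 5 numbers: the opening, from 0 (shut) to 1 (fully open), then the shift along the tool's x, y, z in cm, then the turn about the tool's z in degrees. In form: [[[claw, x, y, z, turn], ...]]. A call has exactly 10 rows; each row is the pose to reach, as a shift and turn from the pose commanded when the call began, along the tool's axes at that moment; what a row does not reach only later rows make up. A row lasts 1/10 s, in which the tool goes at most 50 mm and 8.59 degrees, less where a joint would pass 70% of its speed; a pose out of reach is approached as far as the arm can. A call with a gripper value outside its range is refused whole. The fingers move at their own pace and stop on an object; the grip force is fixed at half the most. Time passes only in rows, so rows that repeat a pose let the fingers close, or fill a call up. It gives the time, the measured TCP pose, the force, the opening and the grip force at its end, in the units of the state.
- bot.get_obs(): the state, without advancing time (a new reading comes with each control period).
- bot.capture(name): name is "scene" or "top"; returns (picture, depth): 400x640x3 uint8, red, green, blue; 400x640 float32, mm along the optical axis (not along the pixel's ray), 0 where there is no reading.
- bot.calibration(name): a dict with "vertical_fov" (degrees; the focal length in pixels is half the picture's height over the tangent of half this angle, whatever the lens; pixels are square), "cx", "cy" (the principal point, pixels), "rvec" (rotation vector, rad) and "tvec" (3), from world to camera coordinates, as OpenCV has them. Camera axes: x right, y down, z forward; pixel columns grow to the right and rows downward; lengths in mm; the calibration is good to about 2 mm. A picture is of the moment at which its call begins. calibration takes no time and is no camera call.
- bot.close_job(): hands the job in; it is judged then, once.
The state is a dict: "time": time; "joint_positions": joint angles; "dq": joint speeds; "tau": joint torques, N m; "tool_pos": TCP position; "tcp_rot": TCP orientation; "contact_force": force on the tool from outside, world axes, zero at the start; "moment": the same for the moment, N m; "grip_width": finger opening in mm; "finger_force": force on a finger pad.
Only numpy, scipy, OpenCV 4.12 (cv2) and the standard library are available. Lean on these libraries where they do the work, as an engineer would, in place of code of your own. Each camera call takes 0.05 s, during which the arm holds its last target. There are 200 camera calls.

TASK

Two boards lie on the spring pins of the two-up test fixture. Lift the thinner of the two packing strips by its handle and slide it, without dropping it, down into the only gap beside a board that is wide enough for it until it stands on the fixture plate and let go of it; then press that same board down flush on its stops with the fingertips, and finish while still holding it pressed down there. Leave the other board, the thicker strip and the rest of the bench alone.

Things in the scene. Friction and masses are not known exactly. Their poses are not given: they have to be found in the camera images.
- fixture: Two-up board test fixture, fixed: grey box 176 mm (x) by 246 mm (y), its brown plate 45 mm above its underside. Aluminium rails 14 mm wide, 16 mm high on the plate frame two equal nests side by side along y; a board lies in each. Origin: centre of the underside; x along the long edges of the boards and the gaps beside them, z up. Yaw within 0.2 rad of world x.
- nest_left (a point): Centre of the +y nest, on the plate's top. Each nest measures 113 mm (x) by 86.5 mm (y) between the rails; in it the board rests on four sprung pins (tips 11 mm above the plate), which give 5 mm until the board is flush on four hard stops 6 mm high. That takes 3 N to start and about 8 N in all. Same axes as the fixture.
- nest_right (a point): Centre of the -y nest, on the plate's top; otherwise as nest_left.
- board_narrow: Green circuit board 110 mm (x) by 71 mm (y), 4 mm thick, 0.15 kg, loose on the pins of either nest. Origin: underside, middle of its -y long edge; it runs from y = 0 to +71 mm. That edge is about 1 mm from its rail; on the +y side a gap of about 14.5 mm is left. Underside 11 mm above the plate at first, 6 mm when flush. Connectors at the short edges reach 11 mm above the underside.
- board_wide: The other green board, 110 mm (x) by 82 mm (y), otherwise alike, in the other nest; origin: underside, middle of its -y long edge. It leaves a gap of only about 3.5 mm on its +y side. To be left alone.
- board_narrow_can (a point): Middle of the flat top of the plain steel shielding can (36 by 36 mm) in the middle of the narrow board, 9 mm above the board's underside: the place to press (within 10 mm).
- packer_thin: Thinner packing strip, 0.16 kg: grey plastic bar 90 mm long (x), 12.5 mm thick (y), 20 mm high, its lowest 6 mm tapering to a 9 mm foot. On it a steel bail handle: flat bar 64 mm long (x), 9 mm thick (y), 50 to 62 mm above the foot, on legs at x = -28 and +28 mm. Stands upright at one of two places on the table, yaw within 0.35 rad. Origin: centre of the foot's underside.
- packer_thin_handle (a point): Centre of the handle bar of the thinner strip, 56 mm above its foot.
- packer_thick: Thicker packing strip, 90 mm long, 22 mm thick, otherwise of the same shape and handle, standing upright at the other of the two places. Origin: centre of the underside. To be left alone.
- mug: White mug, 80 mm across, 95 mm high, origin under its centre. Bystander, to be left alone.
- multimeter: Multimeter lying on its back, 170 by 80 by 45 mm, origin under its centre. Bystander, to be left alone.
- solder_reel: Reel of solder, upright, 54 mm across, 50 mm high, origin under its centre. Bystander, to be left alone.
- screwdriver: Screwdriver lying on the table, length along its x. Bystander, to be left alone.
- parts_case: Flat lidded parts case 112 by 172 by 32 mm, origin under its centre. Bystander, to be left alone.
- cutters: Side cutters lying on the table, about 145 mm long along x, 16 mm high, origin at the pivot. Bystander, to be left alone.
Mind the look-alikes: they are no part of the job. Leave any purple or red look-alike of the board_narrow alone.

How it is judged:
By the outcome, as a careful person would: the job done as asked, in the order asked, and still so for the second after the job is handed in, while the arm keeps its last pose, push and grip.
It also fails if it takes over 45 s, if anything falls off the work surface, if the arm or the gripper's body presses on something with over 40 N, if the wrist force passes 120 N, or if a joint passes its speed limit or range.

## Working session

There is one attempt and no reset: what is moved stays moved. The work goes in short steps, Python scripts to look and compute and a shell command to move; the robot and the scene stay as the last step left them, time stands still between calls to the robot, and variables do not carry over. Pictures are saved under pics/ and viewed, at most 10 in all, crops included, and the job is handed in when it is done.

```bash
mkdir -p pics; cat > h.py <<'E'
import numpy as np, cv2
from plant import bot
def cal(n):
    c=bot.calibration(n); f=200/np.tan(np.radians(c["vertical_fov"])/2)
    K=np.array([[f,0,c["cx"]],[0,f,c["cy"]],[0,0,1]]); R=cv2.Rodrigues(np.array(c["rvec"],float))[0]
    return K,R,np.array(c["tvec"],float).ravel()
def cloud(n,d):
    K,R,t=cal(n); v,u=np.mgrid[0:400,0:640]
    p=np.stack([(u-K[0,2])/K[0,0]*d,(v-K[1,2])/K[1,1]*d,d],-1)
    return (p-t)@R
def ray(n,u,v,z):
    K,R,t=cal(n); C=-R.T@t; r=R.T@np.array([(u-K[0,2])/K[0,0],(v-K[1,2])/K[1,1],1])
    return C+r*(z-C[2])/r[2]
def proj(n,P):
    K,R,t=cal(n); q=K@(R@np.array(P,float)+t); return q[:2]/q[2]
E
python3 - <<'E'
from h import *
for n in ("scene","top"):
    im,d=bot.capture(n); cv2.imwrite(f"pics/{n}0.png",im[:,:,::-1]); np.savez(f"{n}0.npz",im=im,d=d)
    K,R,t=cal(n); print(n,K[0,0],(-R.T@t).round(1),R.round(3).tolist(),bot.calibration(n))
o=bot.get_obs();print(o,bot.grip_point_offset)
E
```

```text
scene 402.2911656705844 [1006.6  404.9  846.3] [[-0.652, 0.758, -0.016], [0.604, 0.506, -0.616], [-0.459, -0.411, -0.788]] {'vertical_fov': 52.86875215640609, 'cx': 321.0755428071897, 'cy': 199.8829823412023, 'rvec': array([ 1.1537827 ,  2.49442871, -0.86979268]), 'tvec': array([ 362.40386596, -291.41244681, 1295.06086173])}
top 499.36063993343157 [ 405.7  -15.4 1634.1] [[-0.005, -1.0, 0.006], [-0.997, 0.005, -0.083], [0.083, -0.006, -0.997]] {'vertical_fov': 43.653402500129204, 'cx': 318.58062638664876, 'cy': 192.77144479504278, 'rvec': array([ 2.17604445, -2.18747177,  0.09784576]), 'tvec': array([ -23.03420266,  540.54198341, 1594.51522213])}
{'time': 0.1, 'joint_positions': array([-1.35902070e+00,  3.42630618e-01,  1.52494020e+00,  1.75810811e-06,
        1.27537066e+00, -1.46002840e-01]), 'dq': array([ 0.00121933, -0.0017093 , -0.00038758,  0.00164276, -0.00077782,
       -0.00146908]), 'tau': array([ 1.77691065e-03, -4.32003057e+01, -2.44695425e+01,  7.19498796e-02,
        5.25941479e-02, -5.57424221e-05]), 'tool_pos': array([ 183.78407811, -491.33907736,  188.01959635]), 'tcp_rot': array([-3.14025843e+00, -1.97896302e-04,  3.57777820e-01]), 'contact_force': array([-0.18759912, -0.78423505,  0.28067487]), 'moment': array([-0.05450151,  0.00265835,  0.00560582]), 'finger_force': 0.0, 'grip_width': 91.8880211086925} -18.8
```

View pics/scene0.png

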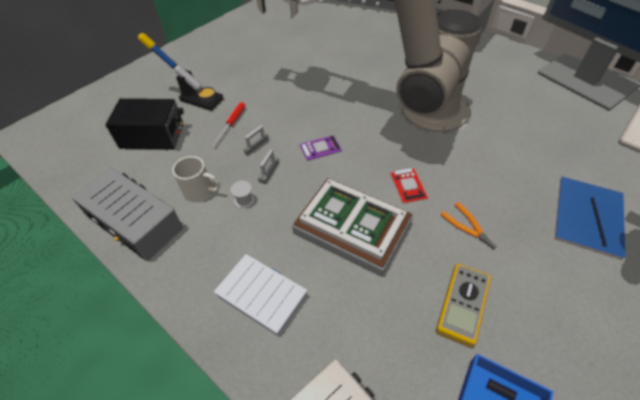

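View pics/top0.png

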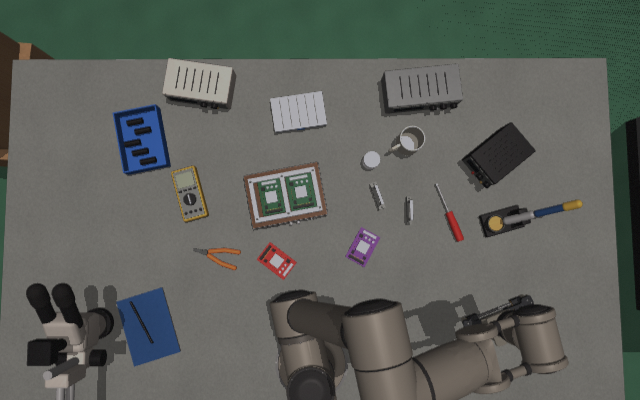

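Scene: the strips are at (268,166) and (255,139), the fixture at (353,222). Top: the strips are at (377,195) and (409,209), the fixture at (286,195). The red (277,260) and purple (363,247) boards in top are look-alikes, so I leave them alone. Next I enlarge the strips and nests from both views.

```bash
python3 - <<'E'
from h import *
T=np.load("top0.npz");S=np.load("scene0.npz")
def cr(im,u,v,w,h,s): return cv2.resize(im[v:v+h,u:u+w,::-1],(w*s,h*s),interpolation=cv2.INTER_CUBIC)
a=cr(T["im"],236,155,100,80,4); b=cr(T["im"],355,170,66,53,6)[:320,:400]
c=cr(S["im"],285,172,132,100,3);d=cr(S["im"],236,118,50,66,5)
out=np.zeros((600,800,3),np.uint8)
for x,(i,j) in ((a,(0,0)),(b,(0,400)),(c[:280],(320,0)),(d[:280],(320,400))):
    h,w=x.shape[:2]; h=min(h,600-i);w=min(w,800-j); out[i:i+h,j:j+w]=x[:h,:w]
cv2.imwrite("pics/crop1.png",out)
for n,D,boxes in (("top",T,[(366,178,390,214),(398,190,422,228)]),("scene",S,[(256,146,282,186),(241,122,272,158)])):
    P=cloud(n,D["d"])
    for u0,v0,u1,v1 in boxes:
        Q=P[v0:v1,u0:u1].reshape(-1,3); d=D["d"][v0:v1,u0:u1].ravel()
        Q=Q[d>0]
        for lo,hi in((10,30),(45,75)):
            s=Q[(Q[:,2]>lo)&(Q[:,2]<hi)]; 
            if len(s)>3: print(n,(u0,v0),lo,len(s),np.median(s,0).round(1),np.percentile(s[:,2],[10,90]).round(1), [x.round(2) for x in cv2.minAreaRect(s[:,:2].astype(np.float32))[1:2]], cv2.minAreaRect(s[:,:2].astype(np.float32)))
    if n=="top":
        for (u,v) in ((268,195),(302,190),(286,166),(252,205),(345,180)): print(u,v,P[v,u].round(1))
E
```

```text
Traceback (most recent call last):
AttributeError: 'tuple' object has no attribute 'round'. Did you mean: 'count'?
```

View pics/crop1.png

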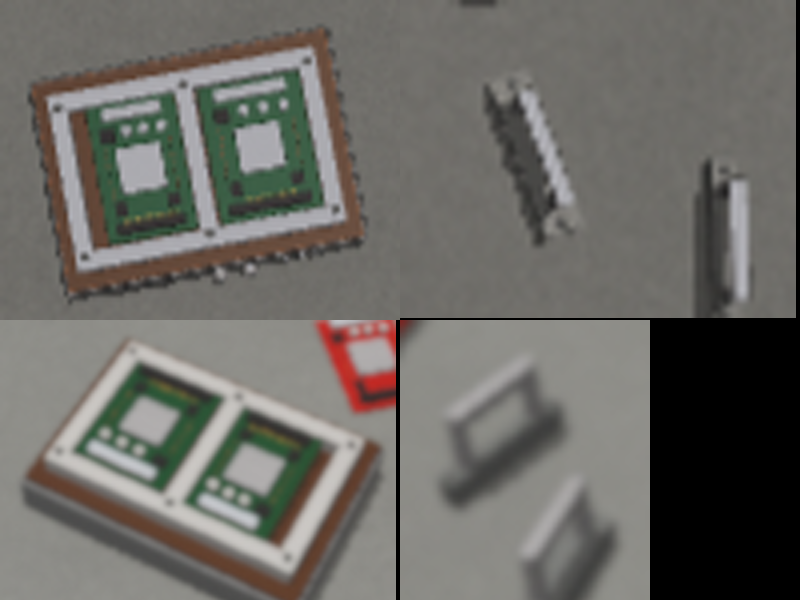

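The crops show the narrow board in the left nest (+y), with the brown gap at its +y side (top crop at about (88,180), which is full-frame (258,200)). Next I tell the strips apart by bar width, using depth.

```bash
python3 - <<'E'
from h import *
T=np.load("top0.npz");S=np.load("scene0.npz")
for n,D,boxes in (("top",T,[(366,178,390,214),(398,190,422,228)]),("scene",S,[(256,146,282,186),(241,122,272,158)])):
    P=cloud(n,D["d"])
    for u0,v0,u1,v1 in boxes:
        Q=P[v0:v1,u0:u1].reshape(-1,3); d=D["d"][v0:v1,u0:u1].ravel()
        Q=Q[d>0]
        for lo,hi in((8,32),(42,75)):
            s=Q[(Q[:,2]>lo)&(Q[:,2]<hi)]
            if len(s)>3:
                m=s[:,:2].mean(0);w,V=np.linalg.eigh(np.cov(s[:,:2].T)); q=(s[:,:2]-m)@V
                print(n,(u0,v0),lo,len(s),s.mean(0).round(1),"z",np.percentile(s[:,2],[10,50,90]).round(1),"thick",np.ptp(q[:,0]).round(1),"sd",w.round(1)**.5,"ang",np.degrees(np.arctan2(V[1,1],V[0,1])).round(1))
P=cloud("top",T["d"])
for (u,v) in ((271,197),(301,192),(286,205),(286,169),(258,200),(252,205),(345,180),(325,215)): print(u,v,P[v,u].round(1))
np.set_printoptions(linewidth=250,suppress=True)
print(P[178:214,366:390,2].round().astype(int)[::2]); print(P[192:226,398:422,2].round().astype(int)[::2])
E
```

```text
top (366, 178) 8 137 [ 531.7 -213.6   17.8] z [12.5 18.2 22.9] thick 81.1 sd [ 9.30053762 29.0757631 ] ang -163.0
top (366, 178) 42 67 [ 532.5 -215.7   60.2] z [55.  60.6 65.5] thick 10.8 sd [ 3.         18.56340486] ang -159.8
top (398, 190) 8 93 [ 487.4 -315.5   18.5] z [11.2 18.7 24.4] thick 72.1 sd [ 7.183314   30.03497961] ang 178.9
top (398, 190) 42 69 [ 483.6 -316.4   59.9] z [50.2 61.3 66.2] thick 9.6 sd [ 2.79284801 19.24318061] ang 179.8
scene (256, 146) 8 238 [ 535.4 -210.9   19.4] z [11.9 20.4 23.9] thick 84.6 sd [10.90871211 28.50087718] ang -156.3
scene (256, 146) 42 116 [ 534.1 -212.2   58. ] z [46.7 60.9 64.1] thick 11.9 sd [ 2.96647939 21.04043726] ang -161.4
scene (241, 122) 8 181 [ 485.8 -313.1   18.6] z [10.1 19.5 24.6] thick 17.0 sd [ 4.14728827 26.74509301] ang 179.6
scene (241, 122) 42 161 [ 493.4 -290.1   58.6] z [50.3 60.7 64.2] thick 60.9 sd [17.2626765  44.77499302] ang 66.4
271 197 [524.2 124.3  65.7]
301 192 [539.7  29.9  64. ]
286 205 [499.1  77.4  59.6]
286 169 [615.   78.1  48.8]
258 200 [516.7 168.1  40.2]
252 205 [499.8 184.9  58. ]
345 180 [ 5.840e+
[... 3252 characters left out ...]
0   1]
 [ -2   4   0  -6  -4  -1   3   4  -2  15  25  24  58  67  63   3   0   0   4  -1  -6   0   0  -1]
 [ -2  -7   0  -3   0   4  -2   1  -1  19  20  22  64  62  57   1  -9  -5   5  -1  -1  -6  -3  -4]
 [ -9  -2  -2  -5  -1  -2   2  -3  -5  23  20  17  58  60  56  -1   2  -1  -6  -1  -2   4   4   1]
 [  1  -3  -1  -4  -2   3   1   3  -6  20  28  46  58  60  62   7  -2   5   5   1  -2  -2   3  -6]
 [ -4  -5  -2  -3  -5  -2 -11  -5  -1  20  21  16  19   0  -1  -9  -1  -5   4   0   1  -5  -4  -2]
 [  3  -1  -6   2  -3   3  -2  -1  -2  24  18  11  22   5   3  -7   2  -7   3  -4  -3  -1  -1  -1]
 [  3  -8  -5   1  -1  -2  -2  -3   5   1   2  -9  -1   2   1  -3  -4  -4   6   0  -3  -2  -1   1]]
```

Candidates for the thin strip are A at top (377,195), scene (268,166), and B at top (409,209), scene (255,139). The depth of the bar ends is about 6–7 px wide on A (≈22 mm) and 4 px on B (≈12.5 mm), so B is the thin one. I confirm that with a crop and measure the handle, rails and can from both views.

```bash
cat >> h.py <<'E'
def tri(a,b):  # a=(u,v) in top, b=(u,v) in scene
    A=[]
    for n,(u,v) in (("top",a),("scene",b)):
        K,R,t=cal(n); M=K@np.c_[R,t]; A+=[u*M[2]-M[0],v*M[2]-M[1]]
    X=np.linalg.svd(np.array(A))[2][-1]; return X[:3]/X[3]
def rails(n,im,z=61.):
    u0,v0,w,h=(236,155,100,80) if n=="top" else (285,172,132,110)
    c=cv2.resize(im[v0:v0+h,u0:u0+w],None,fx=8,fy=8,interpolation=cv2.INTER_CUBIC)
    hsv=cv2.cvtColor(c,cv2.COLOR_RGB2HSV); m=((hsv[...,1]<45)&(hsv[...,2]>(145 if n=="top" else 170))).astype(np.uint8)
    cs,hi=cv2.findContours(m,cv2.RETR_CCOMP,cv2.CHAIN_APPROX_NONE)
    k=max(range(len(cs)),key=lambda i:cv2.minAreaRect(cs[i])[1][0]*cv2.minAreaRect(cs[i])[1][1]*(hi[0][i][3]<0))
    L=[cs[k]]+[cs[i] for i in range(len(cs)) if hi[0][i][3]==k and cv2.contourArea(cs[i])>8000]
    out=[]
    for q in L:
        q=(q[:,0]+.5)/8-.5+[u0,v0]; out.append(np.array([ray(n,u,v,z)[:2] for u,v in q],np.float32))
    return out,m
E
python3 - <<'E'
from h import *
T=np.load("top0.npz");S=np.load("scene0.npz"); hc={}
for n,D in (("top",T),("scene",S)):
    L,m=rails(n,D["im"]); cv2.imwrite(f"pics/m_{n}.png",m*255)
    for q in L:
        (c,s,a)=cv2.minAreaRect(q); print(n,"rail rect",np.round(c,1),np.round(s,1),round(a,2))
    P=cloud(n,D["d"]); box=(398,190,422,228) if n=="top" else (241,122,272,158)
    v,u=np.mgrid[0:400,0:640]; k=(u>=box[0])&(u<box[2])&(v>=box[1])&(v<box[3])&(P[...,2]>48)&(P[...,2]<75)&(D["d"]>0)&(abs(P[...,1]+316)<22)
    hc[n]=(u[k].mean(),v[k].mean()); q=np.array([ray(n,a,b,60.)[:2] for a,b in zip(u[k],v[k])])
    w,V=np.linalg.eigh(np.cov(q.T)); print(n,"handle",np.round(hc[n],1),ray(n,*hc[n],62).round(1),P[k].mean(0).round(1),"yaw",np.degrees(np.arctan(V[1,1]/V[0,1])).round(1))
    # steel can: bright low-sat blob near the middle of the narrow board
    hsv=cv2.cvtColor(D["im"],cv2.COLOR_RGB2HSV); m=((hsv[...,1]<45)&(hsv[...,2]>120)).astype(np.uint8)
    nl,lab,st,ce=cv2.connectedComponentsWithStats(m); g=(271,197) if n=="top" else (370,228)
    j=[i for i in range(1,nl) if st[i][4]<400 and np.hypot(*(ce[i]-g))<10]; print([(st[i].tolist(),ce[i].round(1)) for i in j])
    if j: hc[n+"c"]=max(((st[i][4],tuple(ce[i])) for i in j))[1]; print("can",ray(n,*hc[n+"c"],65).round(1))
print("tri handle",tri(hc["top"],hc["scene"]).round(1)); 
if "topc" in hc and "scenec" in hc: print("tri can",tri(hc["topc"],hc["scenec"]).round(1))
a=cv2.resize(T["im"][172:232,360:425,::-1],None,fx=6,fy=6,interpolation=cv2.INTER_CUBIC);b=cv2.resize(S["im"][118:190,236:290,::-1],(270,360),interpolation=cv2.INTER_CUBIC)
cv2.imwrite("pics/strips.png",np.hstack([a,b]))
E
```

```text
Traceback (most recent call last):
  File "h.py", line 30, in rails
    q=(q[:,0]+.5)/8-.5+[u0,v0]; out.append(np.array([ray(n,u,v,z)[:2] for u,v in q],np.float32))
                                                     ~~~^^^^^^^^^
  File "h.py", line 12, in ray
    K,R,t=cal(n); C=-R.T@t; r=R.T@np.array([(u-K[0,2])/K[0,0],(v-K[1,2])/K[1,1],1])
          ~~~^^^
  File "h.py", line 4, in cal
    c=bot.calibration(n); f=200/np.tan(np.radians(c["vertical_fov"])/2)
ValueError: time passes only in moves, steps and waits
```

```bash
sed -i 's/^from plant import bot/from plant import bot\nfrom functools import lru_cache/; s/^def cal(n)/@lru_cache\ndef cal(n)/' h.py
cat > m1.py <<'E'
from h import *
T=np.load("top0.npz");S=np.load("scene0.npz"); hc={}
for n,D in (("top",T),("scene",S)):
    L,m=rails(n,D["im"])
    for q in L:
        (c,s,a)=cv2.minAreaRect(q); print(n,"rail rect",np.round(c,1),np.round(s,1),round(a,2))
    P=cloud(n,D["d"]); box=(398,190,422,228) if n=="top" else (241,122,272,158)
    v,u=np.mgrid[0:400,0:640]; k=(u>=box[0])&(u<box[2])&(v>=box[1])&(v<box[3])&(P[...,2]>48)&(P[...,2]<75)&(D["d"]>0)&(abs(P[...,1]+316)<22)
    hc[n]=(u[k].mean(),v[k].mean()); q=np.array([ray(n,a,b,60.)[:2] for a,b in zip(u[k],v[k])])
    w,V=np.linalg.eigh(np.cov(q.T)); print(n,"handle",np.round(hc[n],1),ray(n,*hc[n],62).round(1),P[k].mean(0).round(1),"yaw",np.degrees(np.arctan(V[1,1]/V[0,1])).round(1))
    hsv=cv2.cvtColor(D["im"],cv2.COLOR_RGB2HSV); m=((hsv[...,1]<45)&(hsv[...,2]>120)).astype(np.uint8)
    nl,lab,st,ce=cv2.connectedComponentsWithStats(m); g=(271,197) if n=="top" else (370,228)
    j=[i for i in range(1,nl) if 40<st[i][4]<400 and np.hypot(*(ce[i]-g))<10]
    if j: hc[n+"c"]=max(((st[i][4],tuple(ce[i])) for i in j))[1]; print("can",np.round(hc[n+"c"],1),ray(n,*hc[n+"c"],65).round(1))
print("tri handle",tri(hc["top"],hc["scene"]).round(1)); 
if "topc" in hc and "scenec" in hc: print("tri can",tri(hc["topc"],hc["scenec"]).round(1))
a=cv2.resize(T["im"][172:232,360:425,::-1],None,fx=6,fy=6,interpolation=cv2.INTER_CUBIC);b=cv2.resize(S["im"][118:190,236:290,::-1],(270,360),interpolation=cv2.INTER_CUBIC)
cv2.imwrite("pics/strips.png",np.hstack([a,b]))
E
python3 m1.py
```

```text
top rail rect [533.5  81.7] [140.9 214.8] 10.52
top rail rect [524.1 130.9] [117.3  90.4] 10.66
top rail rect [542.3  32.2] [117.3  90.4] 10.65
top handle [410.9 209. ] [ 484.3 -316.5   62. ] [ 484.4 -316.6   61.1] yaw 0.4
can [270.8 196.3] [526.3 124.9  65. ]
scene rail rect [533.   82.5] [142.1 214.9] 10.65
scene rail rect [524.1 131.8] [116.   88.5] 10.59
scene rail rect [542.6  33.2] [116.2  88.9] 10.73
scene handle [254.  132.4] [ 487.  -311.1   62. ] [ 484.8 -313.9   58.9] yaw 3.7
can [369.3 221.2] [526.5 126.1  65. ]
tri handle [ 484.  -317.    56.6]
tri can [526.2 125.3  64. ]
```

View pics/strips.png

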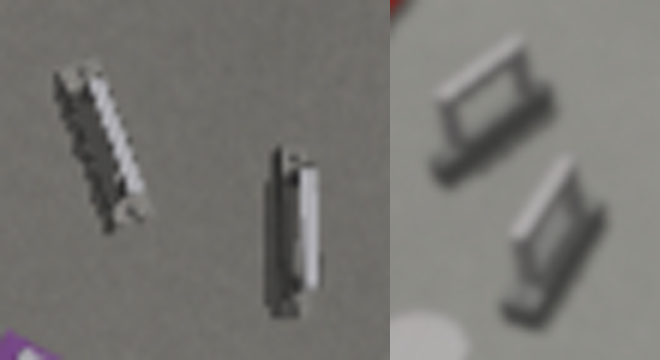

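The crop confirms B (right in top, upper in scene) is the thinner strip. The rail rectangles agree between views: centre (533.3, 82.1), 141×215, yaw 10.6°. The can triangulates to z=64 against an expected 65, and the handle to z=57 against 56. Now I move above the handle.

```bash
python3 -m crank '[[[0.5,4,-0.7,0,2],[0.5,8,-1.4,0,5],[0.5,12.5,-2.1,1,8],[0.5,17,-2.9,2,11],[0.5,21.5,-3.7,4,14],[0.5,26,-4.4,6,17],[0.5,30,-5.1,7,20],[0.5,33,-5.7,8,20.1],[0.5,34.26,-5.88,8,20.1],[0.5,34.26,-5.88,8,20.1]]]'; python3 -c "
from h import *
o=bot.get_obs();print(o['tool_pos'].round(1),o['tcp_rot'].round(4),o['time'],o['contact_force'].round(2),o['joint_positions'].round(2))"
```

```text
time: 1.1
tool_pos: [485.0, -315.8, 108.2]
tcp_rot: [-3.141, 0.001, 0.01]
contact_force: [0.1, -0.3, -0.5]
grip_width: 45.5
finger_force: 0.0
[ 485.  -315.8  108.2] [-3.1412e+00  6.0000e-04  9.5000e-03] 1.1 [ 0.1  -0.3  -0.49] [-0.71  0.51  1.49 -0.    1.14  0.85]
```

```bash
python3 -m crank '[[[0.5,0,0,2,0],[0.5,0,0,4,0],[0.5,0,0,6,0],[0.5,0,0,7.1,0],[0.5,0,0,7.1,0],[0,0,0,7.1,0],[0,0,0,7.1,0],[0,0,0,7.1,0],[0,0,0,7.1,0],[0,0,0,7.1,0]]]'
```

```text
time: 2.1
tool_pos: [484.4, -316.8, 38.0]
tcp_rot: [3.141, -0.0, 0.007]
contact_force: [0.2, -0.1, -0.2]
grip_width: 10.6
finger_force: 0.0
```

```bash
python3 -m crank '[[[0,0,0,0,0],[0,0,0,0,0],[0,0,0,0,0],[0,0,0,0,0],[0,0,0,-0.5,0],[0,0,0,-1.5,0],[0,0,0,-3,0],[0,0,0,-5,0],[0,0,0,-5,0],[0,0,0,-5,0]]]'
```

```text
time: 3.1
tool_pos: [484.4, -316.9, 88.2]
tcp_rot: [3.141, -0.001, 0.007]
contact_force: [-0.5, -0.2, -0.7]
grip_width: 0.5
finger_force: 0.0
```

The fingers closed on nothing. I look before going on.

```bash
python3 - <<'E'
from h import *
for n in ("scene","top"):
    im,d=bot.capture(n); np.savez(f"{n}1.npz",im=im,d=d)
T=np.load("top1.npz");S=np.load("scene1.npz")
a=cv2.resize(T["im"][160:240,340:440,::-1],(400,320),interpolation=cv2.INTER_CUBIC);b=cv2.resize(S["im"][90:190,220:320,::-1],(400,400),interpolation=cv2.INTER_CUBIC)
out=np.zeros((400,800,3),np.uint8);out[:320,:400]=a;out[:,400:]=b
cv2.imwrite("pics/miss.png",out); print(proj("scene",(484.4,-316.9,88.2)),proj("scene",(484.4,-316.9,38)),proj("scene",(484.4,-316.9,56)))
E
```

```text
[251.87417568 124.09483961] [254.48172739 137.25370129] [253.56721091 132.63864576]
```

View pics/miss.png

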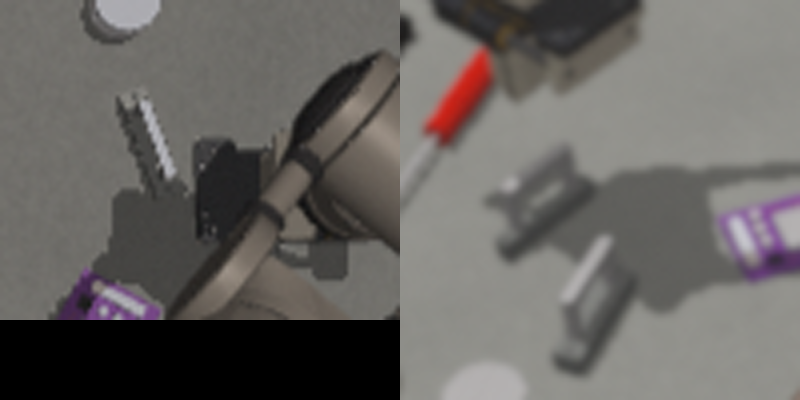

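The strip still stands or lies at scene (255,135), and the fingertips appear at about (248,115). I check the positions of the strip and the fingers by depth.

```bash
python3 - <<'E'
from h import *
np.set_printoptions(linewidth=250,suppress=True)
S=np.load("scene1.npz");S0=np.load("scene0.npz");P=cloud("scene",S["d"]);P0=cloud("scene",S0["d"])
print(P[108:158:2,238:272:2,2].round().astype(int));print(P0[118:158:2,238:272:2,2].round().astype(int))
Q=P[122:160,238:272].reshape(-1,3);Q0=P0[122:160,238:272].reshape(-1,3)
for X in (Q0,Q):
  for lo,hi in ((8,17),(17,25),(30,48),(50,70)):
    s=X[(X[:,2]>lo)&(X[:,2]<hi)&(X[:,1]<-280)&(X[:,1]>-370)]; print(lo,len(s),s.mean(0).round(1),np.percentile(s[:,:2],[3,97],0).round(1).tolist())
F=P[95:122,235:262].reshape(-1,3);F=F[(F[:,2]>75)&(F[:,2]<125)];print("finger",len(F),F.min(0).round(1),F.max(0).round(1),F.mean(0).round(1))
cv2.imwrite("pics/miss2.png",np.hstack([cv2.resize(X["im"][100:160,232:282,::-1],(400,480),interpolation=cv2.INTER_CUBIC) for X in (S0,S)]))
E
```

```text
[[ 24  21  19 146 150 153 159 159 155 147 211 211 206 203 198 194   4]
 [ 24  23  16 137 143 148 152 151 147 143 202 205 202 197   2   4   0]
 [ 25  19   7   1 134 139 144 145   4   1   1 199 193   2   0   1   0]
 [ 20  11   0  -3   0 130 134   1   1   1   1   2  -2  -2   0   2  -1]
 [ 17  -2   2   5   1   1   4   0   3   6  -1   3   3  -1  -3   3  -1]
 [  1  -1   4  -1   3   0  -1  -1   3   4   1   3   1   2   0   3   0]
 [ -1  -1  -1   2   2   1   2   0   0   1   1   2   0   4   0   1   2]
 [  0   1  -1   1   1  -1  -2   4   4   3   0   2   0   2   3   0   0]
 [  1   1   5   2   3   0   0   1   1   1  -2   3   2   0  -1   3   0]
 [ -1   3  -2   1   3   2   3   0  -2   2   0  63  63   1  -2  -4   1]
 [  2   1   2   3   3   0 846   1   0  62  64  60  57   2   3   5   0]
 [ -1   2   0   2  -1   0  -1   0  63  63  61  57  51   0   1   2   1]
 [  4   1   1   1   1   1   0  61  62  57  50   1  44  35   0  -2   0]
 [ -4   0   3  -1   3  62  64  59  56   2   1   2  36  31  21  22   1]
 [  2   2   0   2  65  62  59  53   2   2   1 846  24  22  22  17   2]
 [  3   2   2   2  57  56  52   2  
[... 2132 characters left out ...]
, -319.7], [527.1, -308.0]]
17 103 [ 483.7 -314.2   20.6] [[439.1, -322.1], [525.5, -308.2]]
30 35 [ 484.4 -313.5   38.8] [[450.5, -318.9], [515.1, -310.2]]
50 107 [ 484.3 -313.9   59.3] [[452.8, -319.1], [514.1, -309.1]]
8 58 [ 488.1 -310.9   12.4] [[442.1, -318.3], [527.3, -308.2]]
17 107 [ 484.4 -314.3   20.5] [[439.7, -323.1], [525.3, -308.3]]
30 35 [ 482.5 -313.8   38.5] [[450.4, -319.2], [514.8, -310.5]]
50 105 [ 483.6 -313.9   59.4] [[452.6, -320.2], [514.0, -309.9]]Traceback (most recent call last):
  File "<stdin>", line 9, in <module>
    return umr_minimum(a, axis, None, out, keepdims, initial, where)
ValueError: zero-size array to reduction operation minimum which has no identity
```

The strip hasn't moved, but the visible fingertips end at z≈130 while the reported TCP z is 88. The tool read-out and the real tip differ by about 40 mm. I measure where the real tip is.

```bash
python3 - <<'E'
from h import *
np.set_printoptions(linewidth=250,suppress=True)
im,d=bot.capture("scene"); np.savez("scene2.npz",im=im,d=d); P=cloud("scene",d); S0=np.load("scene0.npz")
o=bot.get_obs();print(o['tool_pos'],o['tcp_rot'],o['time'],o['joint_positions'].round(4))
for v in range(90,118,2):
    r=[(u,P[v,u].round().astype(int).tolist()) for u in range(238,262,3) if d[v,u]>0 and P[v,u,2]>80]; print(v,r)
cv2.imwrite("pics/miss2.png",np.hstack([cv2.resize(im[60:140,215:300,::-1],(680,560),interpolation=cv2.INTER_CUBIC)]))
E
```

```text
[ 483.70856931 -316.2758964    86.76498425] [-3.14054738  0.00124746  0.00697246] 3.25 [-0.7116  0.534   1.5141 -0.      1.0951  0.8522]
90 [(238, [505, -318, 215]), (241, [503, -309, 218]), (244, [506, -291, 228]), (247, [506, -279, 234]), (250, [504, -270, 237]), (253, [500, -263, 238]), (256, [492, -262, 234]), (259, [488, -256, 235])]
92 [(238, [511, -311, 216]), (241, [506, -306, 215]), (244, [503, -298, 217]), (247, [507, -279, 229]), (250, [506, -268, 234]), (253, [502, -262, 234]), (256, [498, -255, 235]), (259, [492, -252, 233])]
94 [(238, [516, -307, 215]), (241, [511, -300, 215]), (244, [505, -297, 213]), (247, [501, -289, 214]), (250, [506, -270, 227]), (253, [505, -259, 232]), (256, [504, -249, 235]), (259, [498, -245, 234])]
96 [(238, [517, -307, 209]), (241, [517, -294, 215]), (244, [513, -287, 216]), (247, [506, -284, 214]), (250, [498, -283, 209]), (253, [506, -260, 225]), (256, [509, -244, 235]), (259, [505, -237, 236])]
98 [(238, [517, -308, 202]), (241, [517, -295, 209]), (244, [517, -284, 214]), (247, [507, -285, 208]), (250, [496, -286, 201]), (253, [489, -284, 
[... 428 characters left out ...]
[492, -310, 167]), (250, [493, -296, 174]), (253, [511, -259, 205]), (256, [510, -249, 209]), (259, [518, -226, 226])]
106 [(244, [492, -326, 152]), (247, [492, -313, 159]), (250, [492, -298, 166]), (253, [483, -298, 161]), (256, [511, -249, 203]), (259, [517, -228, 218])]
108 [(244, [492, -328, 144]), (247, [489, -318, 147]), (250, [491, -302, 157]), (253, [488, -292, 160]), (256, [476, -296, 150]), (259, [516, -231, 210])]
110 [(247, [489, -319, 140]), (250, [492, -302, 151]), (253, [485, -298, 148]), (256, [479, -294, 147]), (259, [516, -232, 203])]
112 [(247, [494, -315, 138]), (250, [491, -306, 141]), (259, [517, -233, 196])]
114 [(247, [492, -319, 129]), (250, [492, -306, 135])]
116 []
```

View pics/miss2.png

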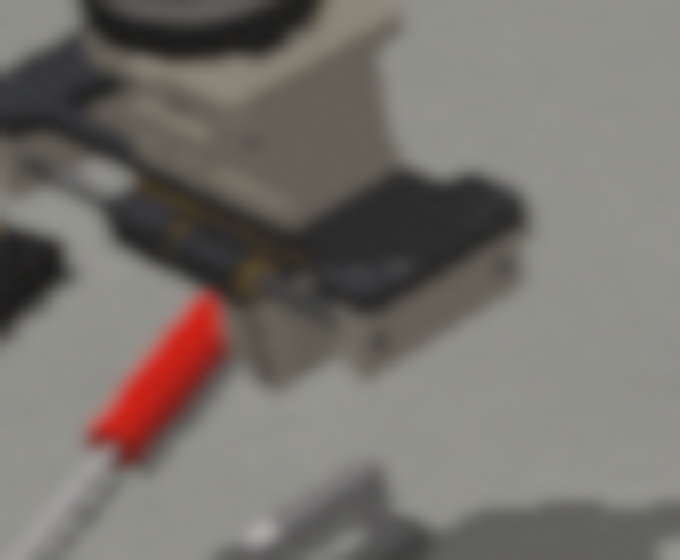

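The picture shows the closed fingertips at about (249,115), which is z≈131, with x and y as reported. So the reported z is about 43 mm too low and I trust the cameras. The fingers straddle the strip, so ±5 mm is harmless. I reopen and go down 93 mm.

```bash
python3 -m crank '[[[0.5,0,0,0,0],[0.5,0,0,0,0],[0.5,0,0,0,0],[0.5,0,0,2,0],[0.5,0,0,4,0],[0.5,0,0,6,0],[0.5,0,0,8,0],[0.5,0,0,9.3,0],[0.5,0,0,9.3,0],[0.5,0,0,9.3,0]]]'
python3 - <<'E'
from h import *
im,d=bot.capture("scene"); np.savez("scene3.npz",im=im,d=d); P=cloud("scene",d)
o=bot.get_obs();print(o['tool_pos'],o['contact_force'])
cv2.imwrite("pics/down.png",cv2.resize(im[90:170,210:310,::-1],(600,480),interpolation=cv2.INTER_CUBIC))
for v in range(112,160,3):
    print(v,[(u,P[v,u].round().astype(int).tolist()) for u in range(236,280,6)])
E
```

```text
time: 4.25
tool_pos: [484.5, -316.9, -5.0]
tcp_rot: [3.141, -0.0, 0.007]
contact_force: [0.4, -0.6, 1.3]
grip_width: 45.9
finger_force: 0.0
[ 484.79457999 -317.18268365   -4.51942027] [ 0.79050338 -0.83138926 -0.08524813]
112 [(236, [503, -352, 125]), (242, [506, -320, 143]), (248, [504, -296, 155]), (254, [504, -271, 168]), (260, [487, -267, 160]), (266, [468, -267, 147]), (272, [343, -392, 1]), (278, [331, -377, 1])]
115 [(236, [510, -345, 122]), (242, [507, -322, 133]), (248, [506, -296, 146]), (254, [503, -274, 156]), (260, [490, -266, 152]), (266, [472, -263, 142]), (272, [463, -250, 143]), (278, [454, -236, 145])]
118 [(236, [516, -340, 119]), (242, [495, -343, 103]), (248, [508, -297, 137]), (254, [505, -274, 147]), (260, [492, -265, 143]), (266, [480, -255, 141]), (272, [471, -242, 142]), (278, [462, -228, 144])]
121 [(236, [516, -343, 106]), (242, [512, -321, 116]), (248, [478, -341, 82]), (254, [506, -275, 137]), (260, [498, -259, 141]), (266, [490, -245, 143]), (272, [480, -233, 143]), (278, [468, -222, 141])]
124 [(236, [456, -439, 1]), (242, [492, -353, 74]), (248, [510,
[... 1580 characters left out ...]
, 22]), (254, [497, -312, 7]), (260, [484, -301, 4]), (266, [471, -290, 1]), (272, [460, -275, 2]), (278, [449, -261, 2])]
151 [(236, [536, -349, 1]), (242, [525, -336, 1]), (248, [522, -309, 15]), (254, [501, -309, 0]), (260, [491, -295, 1]), (266, [480, -279, 3]), (272, [505, -220, 60]), (278, [455, -255, -1])]
154 [(236, [545, -340, 1]), (242, [532, -328, -1]), (248, [522, -312, 1]), (254, [510, -301, -1]), (260, [499, -286, 1]), (266, [487, -274, -1]), (272, [509, -218, 52]), (278, [465, -246, 0])]
157 [(236, [553, -331, 1]), (242, [541, -318, 1]), (248, [530, -304, 1]), (254, [520, -289, 3]), (260, [506, -279, -2]), (266, [534, -215, 62]), (272, [509, -221, 38]), (278, [486, -222, 19])]
```

View pics/down.png

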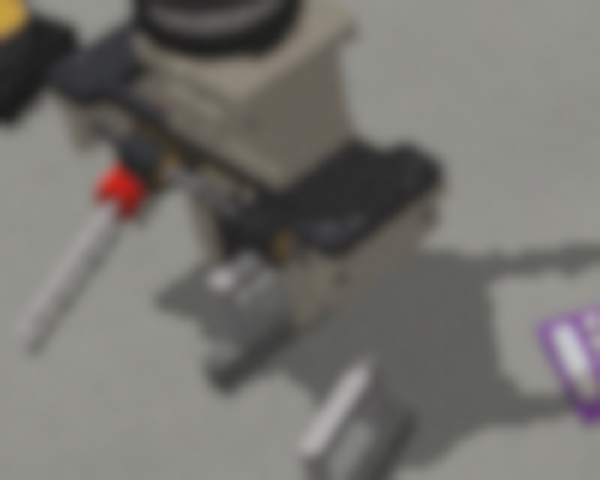

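The fingers straddle the handle with tips at z≈40. I close, hold, then lift.

```bash
python3 -m crank '[[[0,0,0,0,0],[0,0,0,0,0],[0,0,0,0,0],[0,0,0,0,0],[0,0,0,0,0],[0,0,0,0,0],[0,0,0,0,0],[0,0,0,0,0],[0,0,0,0,0],[0,0,0,0,0]]]'
```

```text
time: 5.3
tool_pos: [484.3, -316.9, -5.3]
tcp_rot: [3.141, -0.0, 0.007]
contact_force: [-0.4, -0.3, 1.5]
grip_width: 8.4
finger_force: 30.0
```

```bash
python3 -m crank '[[[0,0,0,-1,0],[0,0,0,-3,0],[0,0,0,-6,0],[0,0,0,-9,0],[0,0,0,-11,0],[0,0,-2,-11,0],[0,0.5,-6,-11,0],[0,1,-10,-11,0],[0,1.5,-14,-11,0],[0,2,-18,-11,0]]]' && python3 -m crank '[[[0,0.3,-4,0,0],[0,0.6,-8,0,-2],[0,0.9,-12,0,-4],[0,1.2,-16,0,-6],[0,1.5,-20,0,-8],[0,1.6,-24,0,-10.2],[0,1.67,-28,0,-10.2],[0,1.67,-30,0,-10.2],[0,1.67,-30.34,0,-10.2],[0,1.67,-30.34,0,-10.2]]]'
python3 - <<'E'
from h import *
for n in ("scene","top"):
    im,d=bot.capture(n); np.savez(f"{n}4.npz",im=im,d=d)
    if n=="scene": cv2.imwrite("pics/over.png",cv2.resize(im[120:280,270:430,::-1],(600,600),interpolation=cv2.INTER_CUBIC))
o=bot.get_obs();print(o['tool_pos'],o['tcp_rot'],o['joint_positions'].round(2))
E
```

```text
time: 6.3
tool_pos: [502.6, -134.8, 104.9]
tcp_rot: [-3.141, 0.0, 0.007]
contact_force: [-0.0, -0.4, -1.9]
grip_width: 8.9
finger_force: 30.0
time: 7.3
tool_pos: [517.0, 167.3, 104.6]
tcp_rot: [3.141, 0.001, 0.187]
contact_force: [-0.3, -0.0, -2.1]
grip_width: 8.6
finger_force: 30.0
[517.37547514 166.06280826 104.6450969 ] [3.14121801e+00 4.70352019e-04 1.84377251e-01] [ 0.17  0.46  1.59 -0.    1.09  1.56]
```

View pics/over.png

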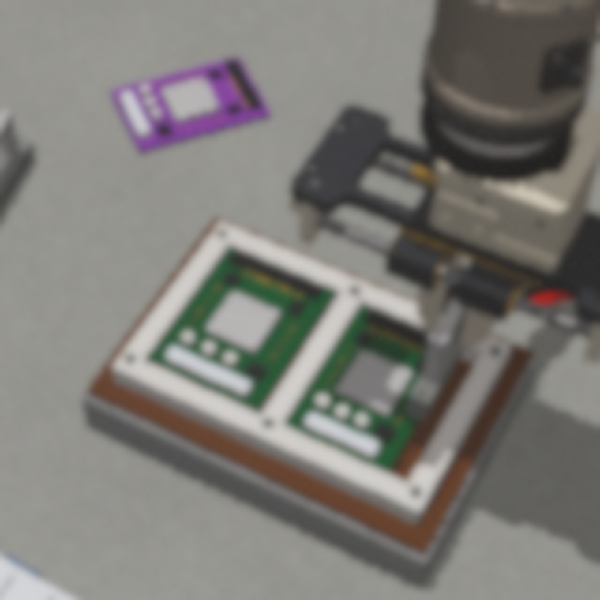

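The strip (scene (388,215)) hangs above the gap and is in line with it. I check its position in the fixture frame by depth.

```bash
cat > chk.py <<'E'
from h import *
import sys
D=np.load(sys.argv[1]); P=cloud("scene",D["d"]); a=np.radians(10.6)
Rf=np.array([[np.cos(a),np.sin(a)],[-np.sin(a),np.cos(a)]])
z0=float(sys.argv[2])  # expected foot height
Q=P.reshape(-1,3)[D["d"].ravel()>0]; F=np.c_[(Q[:,:2]-[533.2,82.1])@Rf.T-[0,50.25],Q[:,2]]  # nest_left frame
k=(abs(F[:,0])<62)&(abs(F[:,1]-36)<15)
for lo,hi in ((-3,6),(6,16),(16,24),(24,48),(48,66)):
    s=F[k&(F[:,2]>z0+lo)&(F[:,2]<z0+hi)]
    if len(s)>5: print((lo,hi),len(s),"med",np.median(s,0).round(1),"p5",np.percentile(s,5,0).round(1),"p95",np.percentile(s,95,0).round(1))
s=F[k&(F[:,2]>z0+8)&(F[:,2]<z0+18)&(F[:,0]<38)]
if len(s)>10: print("side face fit y=%.4f x + %.2f"%tuple(np.polyfit(s[:,0],s[:,1],1)),len(s),"expect 42.25")
s=F[k&(F[:,2]>z0-15)]; print("lowest",np.sort(s[:,2])[:12].round(1))
E
python3 chk.py scene4.npz 110; python3 - <<'E'
from h import *
S=np.load("scene4.npz");P=cloud("scene",S["d"])
for v in range(200,252,3): print(v,[P[v,u].round().astype(int).tolist() for u in range(376,404,4)])
E
```

```text
(-3, 6) 6 med [ 42.8  37.2 113.7] p5 [ 41.2  34.  111.6] p95 [ 44.2  40.6 115.6]
(6, 16) 28 med [ 39.1  43.6 122.1] p5 [ -3.9  33.1 116.7] p95 [ 44.1  44.4 125.9]
(16, 24) 77 med [ 30.5  39.9 130.9] p5 [ -3.8  33.1 127. ] p95 [ 43.5  44.1 132.9]
(24, 48) 55 med [ 28.9  39.2 149.5] p5 [  6.5  25.3 135.9] p95 [ 31.   48.4 156.9]
(48, 66) 120 med [ 10.4  38.2 170.7] p5 [  4.3  23.7 159.7] p95 [ 30.7  47.5 174.5]
side face fit y=0.0033 x + 44.01 15 expect 42.25
lowest [111.5 112.1 112.8 114.7 114.8 115.9 116.  116.7 116.8 117.  118.  118.2]
200 [[461, 99, 60], [456, 107, 61], [529, 156, 173], [527, 164, 178], [546, 182, 211], [548, 192, 221], [546, 199, 225]]
203 [[471, 106, 63], [465, 113, 64], [527, 156, 161], [524, 164, 164], [524, 173, 172], [523, 182, 178], [545, 200, 215]]
206 [[482, 113, 68], [474, 120, 66], [529, 158, 154], [537, 172, 174], [526, 175, 165], [523, 183, 169], [521, 191, 173]]
209 [[487, 117, 64], [484, 126, 69], [477, 133, 68], [542, 175, 171], [521, 174, 149], [522, 184, 158], [516, 190, 158]]
212 [[492, 121, 61], [485, 128, 60], [547, 170, 161], [546, 179, 169], 
[... 877 characters left out ...]
]]
236 [[549, 162, 63], [535, 165, 49], [527, 171, 46], [530, 182, 61], [526, 190, 64], [509, 193, 46], [502, 200, 46]]
239 [[555, 167, 62], [540, 169, 46], [542, 180, 60], [537, 187, 61], [522, 190, 47], [515, 197, 46], [505, 203, 39]]
242 [[552, 166, 45], [546, 173, 45], [549, 185, 61], [544, 192, 63], [529, 195, 47], [522, 202, 45], [498, 202, 16]]
245 [[558, 171, 44], [552, 178, 44], [557, 190, 62], [549, 196, 60], [536, 200, 46], [525, 205, 40], [498, 203, 3]]
248 [[575, 181, 62], [568, 187, 62], [564, 195, 64], [547, 197, 45], [542, 204, 47], [526, 207, 28], [504, 208, 1]]
251 [[581, 185, 62], [576, 193, 64], [570, 199, 63], [553, 201, 44], [547, 208, 43], [517, 205, 1], [510, 212, 1]]
```

```bash
python3 -m crank '[[[0,0,0,1,0],[0,0,0,2,0],[0,0,0,3,0],[0,0,0,4,0],[0,0,0,4.4,0],[0,0,0,4.4,0],[0,0,0,4.4,0],[0,0,0,4.4,0],[0,0,0,4.4,0],[0,0,0,4.4,0]]]'
python3 - <<'E'
from h import *
ims=[];ds=[]
for i in range(4):
    im,d=bot.capture("scene"); ims.append(im);ds.append(d)
d=np.median(ds,0);im=np.mean(ims,0).astype(np.uint8); np.savez("scene5.npz",im=im,d=d)
im,dt=bot.capture("top"); np.savez("top5.npz",im=im,d=dt)
o=bot.get_obs();print(o['tool_pos'],o['tcp_rot'],o['contact_force'])
P=cloud("scene",d);a=np.radians(10.6)
Rf=np.array([[np.cos(a),np.sin(a)],[-np.sin(a),np.cos(a)]])
F=np.dstack([(P[...,:2]-[533.2,82.1])@Rf.T-[0,50.25],P[...,2]]).reshape(-1,3)
for x0,x1 in ((-50,-20),(-20,0),(0,20),(20,40),(40,52)):
    s=F[(F[:,0]>x0)&(F[:,0]<x1)]; r=s[(abs(s[:,2]-61)<4)&(s[:,1]>36)&(s[:,1]<62)]; w=s[(s[:,2]>48)&(s[:,2]<57)&(s[:,1]>38)&(s[:,1]<66)]
    f=s[(s[:,2]>76)&(s[:,2]<84)&(s[:,1]>34)&(s[:,1]<50)]; e=s[(s[:,2]>68)&(s[:,2]<96)&(s[:,1]>20)&(s[:,1]<50)]
    print((x0,x1),"rail top y",np.percentile(r[:,1],[2,98]).round(1),len(r),"| outer wall",np.median(w[:,1]).round(1) if len(w) else None,len(w),"| side face",np.median(f[:,1]).round(1) if len(f) else None,len(f),"| strip y",np.percentile(e[:,1],[3,97]).round(1) if len(e)>3 else None,len(e))
E
python3 chk.py scene5.npz 67
```

```text
time: 8.4
tool_pos: [517.7, 167.0, 60.9]
tcp_rot: [3.141, -0.001, 0.185]
contact_force: [-0.3, -0.9, -1.1]
grip_width: 8.3
finger_force: 30.0
[517.56348884 166.94912861  60.65519948] [ 3.14148741e+00 -1.58378584e-04  1.85029461e-01] [ 0.36822448 -0.22293375 -2.40473726]
(-50, -20) rail top y [47.6 58.5] 41 | outer wall 58.4 7 | side face None 0 | strip y None 0
(-20, 0) rail top y [44.7 58.2] 45 | outer wall 58.3 4 | side face 43.7 1 | strip y [36.7 43.7] 8
(0, 20) rail top y [44.8 58.2] 46 | outer wall 58.4 6 | side face 43.7 6 | strip y [37.6 43.8] 25
(20, 40) rail top y [44.7 58.3] 49 | outer wall 58.3 7 | side face 43.6 3 | strip y [31.9 43.7] 40
(40, 52) rail top y [44.7 58.1] 28 | outer wall 58.3 2 | side face 40.1 9 | strip y [32.  43.6] 33
(-3, 6) 11 med [43.1 40.6 69.5] p5 [30.5 27.4 64.6] p95 [57.6 49.3 72.8]
(6, 16) 26 med [41.8 43.3 78.1] p5 [-1.5 32.6 73.6] p95 [44.3 43.7 81.9]
(16, 24) 69 med [31.2 39.6 87. ] p5 [-2.3 32.3 84.7] p95 [44.  43.7 88.4]
(24, 48) 49 med [ 28.4  39.6 105.8] p5 [ 7.5 25.1 92.9] p95 [ 30.9  48.7 113. ]
(48, 66) 116 med [  9.4  37.7 128. ] p5 [  6.2  23.8 116.2] p95 [ 30.9  48.4 131.6]
side face fit y=0.0009 x + 43.64 12 expect 42.25
lowest [58.  60.  60.1 60.2 60.2 60.2 60.2 60.3 60.3 60.3 60.4 60.4]
```

Against the rail in the same depth image, the strip sits 0.35 mm too far towards +y and its yaw is good to 0.1°. I nudge it and start inserting.

```bash
python3 -m crank '[[[0,0,0.03,0,0],[0,0,0.03,0.2,0],[0,0,0.03,0.4,0],[0,0,0.03,0.6,0],[0,0,0.03,0.8,0],[0,0,0.03,1.0,0],[0,0,0.03,1.2,0],[0,0,0.03,1.4,0],[0,0,0.03,1.4,0],[0,0,0.03,1.4,0]]]'
```

```text
time: 9.65
tool_pos: [517.6, 166.6, 46.6]
tcp_rot: [3.142, 0.0, 0.185]
contact_force: [0.1, -0.1, -1.9]
grip_width: 8.8
finger_force: 30.0
```

```bash
python3 -m crank '[[[0,0,0,0.1,0],[0,0,0,0.2,0],[0,0,0,0.3,0],[0,0,0,0.4,0],[0,0,0,0.5,0],[0,0,0,0.6,0],[0,0,0,0.7,0],[0,0,0,0.7,0],[0,0,0,0.7,0],[0,0,0,0.7,0]]]'
```

```text
time: 10.65
tool_pos: [517.6, 166.6, 39.7]
tcp_rot: [3.141, -0.0, 0.185]
contact_force: [-0.7, 0.5, 0.1]
grip_width: 8.3
finger_force: 30.0
```

```bash
python3 -m crank '[[[0,0,0,0.05,0],[0,0,0,0.1,0],[0,0,0,0.1,0],[0,0,0,0.1,0],[0,0,0,0.1,0],[0,0,0,0.1,0],[0,0,0,0.1,0],[0,0,0,0.1,0],[0,0,0,0.1,0],[0,0,0,0.1,0]]]'
python3 - <<'E'
from h import *
ds=[];f=[]
for i in range(4):
    im,d=bot.capture("scene"); ds.append(d); f.append(bot.get_obs()['contact_force'])
np.savez("scene6.npz",im=im,d=np.median(ds,0)); print(np.mean(f,0),bot.get_obs()['tool_pos'])
E
python3 chk.py scene6.npz 45
```

```text
time: 11.65
tool_pos: [517.7, 166.6, 39.7]
tcp_rot: [3.141, -0.001, 0.185]
contact_force: [-3.5, -1.5, 8.0]
grip_width: 8.9
finger_force: 30.0
[-3.39712143 -1.04680871  8.53544415] [517.72743712 166.62613109  39.69368332]
(-3, 6) 14 med [43.6 35.  47.2] p5 [39.4 28.4 45.4] p95 [45.8 40.7 50.4]
(6, 16) 53 med [39.  28.3 60.3] p5 [ 2.5 21.9 55.1] p95 [55.6 48.3 60.9]
(16, 24) 205 med [32.2 40.1 62.5] p5 [-2.1 22.2 61.1] p95 [59.1 50.  67.2]
(24, 48) 47 med [28.7 38.7 85. ] p5 [ 7.3 25.  71.3] p95 [31.2 47.8 91.9]
(48, 66) 107 med [  9.6  37.8 106.7] p5 [ 6.2 23.7 94.5] p95 [ 30.9  48.4 109.3]
side face fit y=0.0079 x + 35.83 97 expect 42.25
lowest [43.9 46.2 46.3 46.4 46.5 46.9 47.  47.3 47.3 47.7 47.8 48.5]
```

```bash
python3 - <<'E'
from h import *
a=np.radians(10.6);Rf=np.array([[np.cos(a),np.sin(a)],[-np.sin(a),np.cos(a)]])
for fn in ("scene5.npz","scene6.npz"):
    P=cloud("scene",np.load(fn)["d"]);F=np.dstack([(P[...,:2]-[533.2,82.1])@Rf.T-[0,51.3],P[...,2]]).reshape(-1,3)
    r=F[(abs(F[:,1]-50)<4)&(abs(F[:,0])<45)&(abs(F[:,2]-61)<4)]
    t=F[(F[:,0]>32)&(F[:,0]<43)&(abs(F[:,1]-36)<4.5)]; t=t[t[:,2]>(50)]
    h=F[(F[:,0]>14)&(F[:,0]<29)&(abs(F[:,1]-36)<3)]; h=h[h[:,2]>h[:,2].max()-6]
    print(fn,"rail",np.median(r[:,2]).round(2),"bar top",np.median(t[:,2]).round(2),len(t),np.sort(t[:,2]).round(1)[-12:],"handle",np.median(h[:,2]).round(2),len(h))
    print(" plate in gap / foot", np.median(F[(abs(F[:,0]-50)<4)&(abs(F[:,1]-36)<3)][:,2]).round(2))
E
```

```text
scene5.npz rail 62.24 bar top 358.49 374 [440.5 441.3 441.3 441.7 441.8 441.8 442.1 442.1 442.7 442.8 443.3 444. ] handle 454.0 29
 plate in gap / foot nan
scene6.npz rail 62.29 bar top 336.22 349 [419.  419.2 419.7 420.3 420.5 420.6 420.9 421.3 421.5 421.9 422.3 423.2] handle 433.13 26
 plate in gap / foot nan
  return _methods._mean(a, axis=axis, dtype=dtype,
  ret = ret.dtype.type(ret / rcount)
```

Arm pixels got in. I cap the height.

```bash
python3 - <<'E'
from h import *
a=np.radians(10.6);Rf=np.array([[np.cos(a),np.sin(a)],[-np.sin(a),np.cos(a)]])
for fn,z0 in (("scene5.npz",67),("scene6.npz",45)):
    P=cloud("scene",np.load(fn)["d"]);F=np.dstack([(P[...,:2]-[533.2,82.1])@Rf.T-[0,51.3],P[...,2]]).reshape(-1,3)
    g=lambda x0,x1,y,w,lo,hi: F[(F[:,0]>x0)&(F[:,0]<x1)&(abs(F[:,1]-y)<w)&(F[:,2]>lo)&(F[:,2]<hi)]
    t=g(33,42,36,4,z0+14,z0+27)[:,2]; h=g(14,29,36,3.5,z0+54,z0+70)[:,2]
    print(fn,"bar top",np.sort(t).round(1),"handle",np.sort(h).round(1))
    q=g(46.5,54,36,4,38,58)[:,2]; print("gap plate",np.sort(q).round(1)); q=g(-40,40,36,60,42,50); q=q[q[:,1]>60]; print("outer plate",np.median(q[:,2]),len(q))
E
```

```text
scene5.npz bar top [85.7 85.9 86.7 86.9 86.9 87.3 87.3 87.9 88.  88.4 88.4 88.5 88.7] handle [128.3 128.3 128.3 128.4 128.5 128.8 128.9 129.  129.  129.2 129.2 129.2
 129.4 129.4 129.4 129.4 129.7 129.9 129.9]
gap plate []
outer plate 46.3098621416015 128
scene6.npz bar top [65.6 65.7 66.1 66.3 66.4 66.9 67.2 67.4 67.5 67.8] handle [107.1 107.1 107.6 107.7 107.8 108.  108.  108.1 108.1 108.1 108.2 108.3
 108.4 108.6 108.7 108.8 108.9 109. ]
gap plate []
outer plate 46.15681228034284 129
```

With the +1.2 mm depth bias removed, the bar top is at 65.6 (expected 65) and the handle top at 106.9 (expected 107). The arm also feels 10 N of support, so the strip stands on the plate. I release it and go straight up.

```bash
python3 -m crank '[[[0,0,0,-0.1,0],[0,0,0,-0.1,0],[0.3,0,0,-0.1,0],[0.3,0,0,-0.1,0],[0.3,0,0,-0.1,0],[0.3,0,0,-0.1,0],[0.3,0,0,-0.1,0],[0.3,0,0,-0.1,0],[0.3,0,0,-0.1,0],[0.3,0,0,-0.1,0]]]' && python3 -m crank '[[[0.3,0,0,-0.5,0],[0.3,0,0,-1,0],[0.3,0,0,-2,0],[0.3,0,0,-3.5,0],[0.3,0,0,-5,0],[0.3,0,0,-6,0],[0.3,0,0,-7,0],[0.3,0,0,-7,0],[0.3,0,0,-7,0],[0.3,0,0,-7,0]]]'
python3 - <<'E'
from h import *
ds=[]
for i in range(3):
    im,d=bot.capture("scene"); ds.append(d)
d=np.median(ds,0);np.savez("scene7.npz",im=im,d=d)
im2,d2=bot.capture("top"); np.savez("top7.npz",im=im2,d=d2)
o=bot.get_obs(); print(o['tool_pos'],o['grip_width'])
a=np.radians(10.6);Rf=np.array([[np.cos(a),np.sin(a)],[-np.sin(a),np.cos(a)]])
P=cloud("scene",d);F=np.dstack([(P[...,:2]-[533.2,82.1])@Rf.T-[0,51.3],P[...,2]]).reshape(-1,3)
g=lambda x0,x1,y,w,lo,hi: F[(F[:,0]>x0)&(F[:,0]<x1)&(abs(F[:,1]-y)<w)&(F[:,2]>lo)&(F[:,2]<hi)]
t=g(33,42,36,4,59,72); h=g(-29,29,36,6,99,115)
print("bar top",np.median(t[:,2]),"handle",np.median(h,0),h.min(0),h.max(0),len(h))
for x0,x1 in ((-15,0),(0,15)): q=g(x0,x1,-6.75,15,55,75); print("can top",np.median(q[:,2]),len(q))
cv2.imwrite("pics/rel.png",cv2.resize(im[140:270,290:420,::-1],(600,600),interpolation=cv2.INTER_CUBIC))
E
```

```text
time: 12.85
tool_pos: [517.6, 166.6, 39.6]
tcp_rot: [3.141, 0.0, 0.185]
contact_force: [-0.3, -0.3, 0.7]
grip_width: 27.4
finger_force: 0.0
time: 13.85
tool_pos: [517.1, 166.6, 108.9]
tcp_rot: [3.142, 0.001, 0.185]
contact_force: [0.8, 0.6, 0.5]
grip_width: 27.7
finger_force: 0.0
[517.32411075 166.58627058 109.09385077] 27.64667129596159
bar top 66.65664655980555 handle [3.05580320e-02 3.69714570e+01 1.07910895e+02] [-28.72217234  31.46913432  99.92805438] [ 28.57578737  40.82765004 110.28993773] 100
can top 66.32350647870454 69
can top 65.89757912345968 65
```

View pics/rel.png

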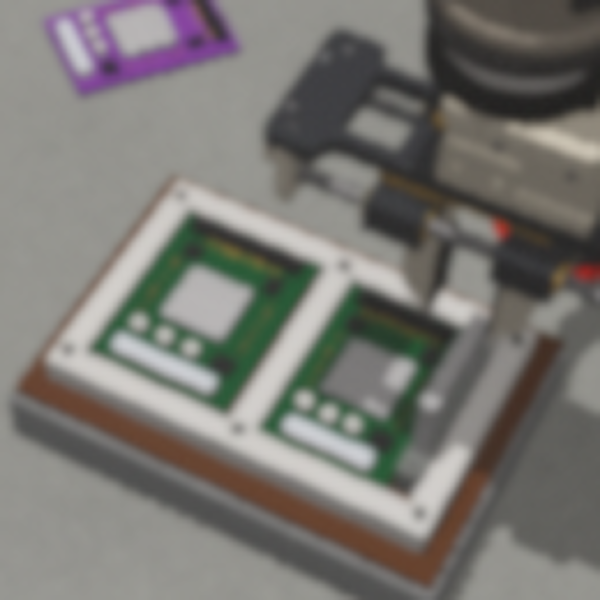

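The strip stands in the gap (600 px crop, (440,390)), free of the open fingers, and the board still lies on its pins (can top 64.9). Now I close the fingers, move over the can and go down to just above it.

```bash
python3 -m crank '[[[0,0,1,0,0],[0,0.05,2.5,0,0],[0,0.05,4.24,0,0],[0,0.05,4.24,1,0],[0,0.05,4.24,2.5,0],[0,0.05,4.24,4,0],[0,0.05,4.24,5.5,0],[0,0.05,4.24,6.8,0],[0,0.05,4.24,7,0],[0,0.05,4.24,7,0]]]'
python3 - <<'E'
from h import *
ds=[];f=[]
for i in range(4):
    im,d=bot.capture("scene"); ds.append(d); f.append(bot.get_obs()['contact_force'])
d=np.median(ds,0);np.savez("scene8.npz",im=im,d=d); print(np.mean(f,0),bot.get_obs()['tool_pos'],bot.get_obs()['grip_width'])
a=np.radians(10.6);Rf=np.array([[np.cos(a),np.sin(a)],[-np.sin(a),np.cos(a)]])
P=cloud("scene",d);F=np.dstack([(P[...,:2]-[533.2,82.1])@Rf.T-[0,51.3],P[...,2]])
k=(abs(F[...,0]-9.5)<4)&(abs(F[...,1]+6.75)<22)&(F[...,2]>68)&(F[...,2]<130)
s=F[k]; print("finger face: lowest",np.sort(s[:,2])[:8].round(1),"y",np.percentile(s[:,1],[3,97]).round(1),"x",np.median(s[:,0]).round(1),len(s))
E
```

```text
time: 15.05
tool_pos: [525.5, 124.8, 39.1]
tcp_rot: [-3.142, 0.001, 0.185]
contact_force: [1.1, -0.1, 0.7]
grip_width: 0.8
finger_force: 0.0
[0.08149785 0.04213008 0.18592052] [526.40304773 125.06020218  40.29067333] 0.49149751611366943
finger face: lowest [68.  79.6 80.3 80.6 82.1 82.5 83.6 83.6] y [-21.9  10.3] x 8.7 118
```

```bash
python3 -m crank '[[[0,0,0,0.3,0],[0,0,0,0.6,0],[0,0,0,0.8,0],[0,0,0,1.0,0],[0,0,0,1.1,0],[0,0,0,1.2,0],[0,0,0,1.3,0],[0,0,0,1.4,0],[0,0,0,1.4,0],[0,0,0,1.4,0]]]'
```

```text
time: 16.25
tool_pos: [525.9, 125.1, 25.8]
tcp_rot: [3.141, -0.0, 0.185]
contact_force: [-1.4, -0.2, 3.7]
grip_width: 0.6
finger_force: 2.0
```

```bash
python3 -m crank '[[[0,0,0,0.05,0],[0,0,0,0.1,0],[0,0,0,0.15,0],[0,0,0,0.2,0],[0,0,0,0.25,0],[0,0,0,0.3,0],[0,0,0,0.35,0],[0,0,0,0.4,0],[0,0,0,0.4,0],[0,0,0,0.4,0]]]'
```

```text
time: 17.25
tool_pos: [526.0, 125.1, 22.1]
tcp_rot: [3.141, -0.0, 0.185]
contact_force: [-3.4, -0.3, 8.9]
grip_width: 0.6
finger_force: 4.4
```

```bash
python3 -m crank '[[[0,0,0,0.05,0],[0,0,0,0.1,0],[0,0,0,0.15,0],[0,0,0,0.15,0],[0,0,0,0.15,0],[0,0,0,0.15,0],[0,0,0,0.15,0],[0,0,0,0.15,0],[0,0,0,0.15,0],[0,0,0,0.15,0]]]'
```

```text
time: 18.25
tool_pos: [526.1, 125.1, 22.0]
tcp_rot: [3.141, -0.001, 0.185]
contact_force: [-7.4, -1.6, 19.9]
grip_width: 0.5
finger_force: 10.2
```

Force jumped to 20 N with z stopped, so the board is on its hard stops. I check by depth that it sank 5 mm evenly and that the strip is still in place.

```bash
python3 - <<'E'
from h import *
ds=[];f=[];p=[]
for i in range(4):
    im,d=bot.capture("scene"); ds.append(d); o=bot.get_obs(); f.append(o['contact_force']);p.append(o['tool_pos'])
D=np.median(ds,0);np.savez("scene9.npz",im=im,d=D);cv2.imwrite("pics/press.png",cv2.resize(im[140:270,290:420,::-1],(600,600),interpolation=cv2.INTER_CUBIC)); print(np.mean(f,0).round(1),np.mean(p,0).round(2))
a=np.radians(10.6);Rf=np.array([[np.cos(a),np.sin(a)],[-np.sin(a),np.cos(a)]])
for nm,d in (("before",np.load("scene7.npz")["d"]),("now",D)):
    P=cloud("scene",d);F=np.dstack([(P[...,:2]-[533.2,82.1])@Rf.T-[0,51.3],P[...,2]]).reshape(-1,3)
    g=lambda x0,x1,y0,y1,lo,hi: F[(F[:,0]>x0)&(F[:,0]<x1)&(F[:,1]>y0)&(F[:,1]<y1)&(F[:,2]>lo)&(F[:,2]<hi)]
    for b,(x0,x1,y0,y1) in {"+x conn":(44,53,-25,12),"+x left":(30,40,14,26),"+x right":(22,42,-38,-30),"-x right":(-45,-22,-38,-28),"-x mid":(-45,-25,-25,5)}.items():
        q=g(x0,x1,y0,y1,46,72); print(nm,b,np.median(q[:,2]).round(1) if len(q) else None,len(q),end=" | ")
    h=g(-29,29,30,42,99,115);t=g(33,42,32,40,59,72); w=g(-40,40,-135,-62,55,80); print("\n handle",np.median(h,0).round(1),len(h),"bar",np.median(t[:,2]).round(1),"wide board+rails",np.median(w[:,2]).round(1))
E
```

```text
[-7.2 -0.7 20.5] [526.04 125.07  22.  ]
before +x conn 66.5 79 | before +x left 61.7 20 | before +x right 61.7 22 | before -x right 62.1 33 | before -x mid 61.9 105 | 
 handle [  0.   37.  107.9] 100 bar 66.7 wide board+rails 61.8
now +x conn 61.3 69 | now +x left 56.8 20 | now +x right 56.2 21 | now -x right None 0 | now -x mid None 0 | 
 handle [ 12.9  37.4 107.9] 57 bar 67.0 wide board+rails 61.8
```

View pics/press.png

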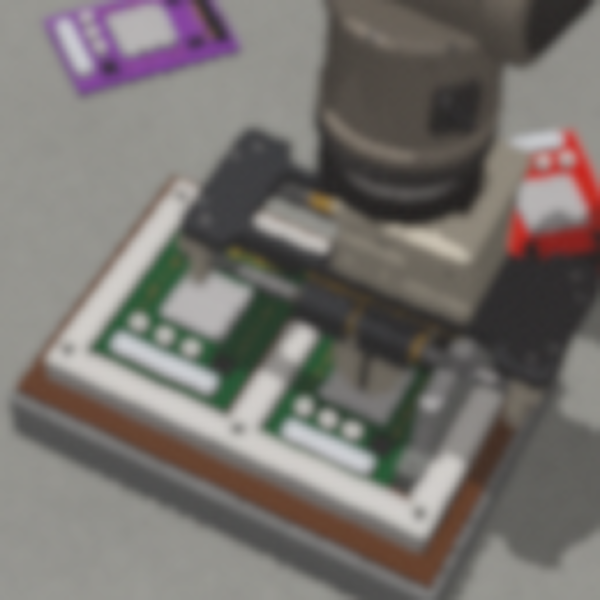

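The board sank 4.9–5.5 mm at the visible corners with 20 N held on the can. The strip still stands in the gap and the other board hasn't moved. I hand in while holding.

```bash
python3 -c "
from plant import bot
print(bot.close_job())"
```

```text
the job is handed in; nothing more can be done
None
```

The thin strip stands on the plate in the narrow board's gap, released, and I handed the job in with that board pressed onto its stops at about 20 N (its visible +x side sank about 5 mm; the -x side was hidden by the gripper). One first grasp closed on air without moving anything, because the reported tool height was about 40 mm off.

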